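Fasten the undone draw latch of a pastry-tool case

TASK

The pastry-tool case is packed, but one of the two draw latches on its top is undone and the lid gapes there. Hook that latch's wire loop over its keeper on the lid and draw it snug, then press the lever down flat, past centre, so that the lid is pulled tight and the latch stays shut on its own. Press firmly but do not force the lever or lean hard on the case, and leave the bowl, the ramekin and the eggs around it where they are.

Things in the scene. Friction and masses are not known exactly. Their poses are not given: they have to be found in the camera images.
- case: Blue hard case with dark metal edges and silver latches, standing on its hinge edge, immovable: 320 mm long (its y), 140 deep (x), top face 170 mm above the bench. Origin: centre of the underside, z up. Seam along y at x = +10 mm: the -x half carries both levers, the +x half is the lid with both keepers. The latch at y = +105 mm is fastened (a model of how it must end), the one at y = -105 mm undone.
- case_box: The fixed (-x) half of the case, with the carrying handle (a bar 38 mm above the top face at x = -32 mm, |y| below 55 mm) and the fastened latch; same frame as the case. Bear on it with less than 30 N.
- lid (a joint): How far the lid gapes: 0 = shut, 0.019 rad (4 mm at the undone latch) at the start. The gasket holds it open like a spring, about 11 N per mm at the undone latch. A well fastened latch leaves it well under 0.007 rad.
- lid_box: The lid (+x half of the case, 58 mm deep, same height). Origin on the bench plane at the fastened latch, on the line x = 0 of the case; axes as the case's. Bear on it with less than 30 N.
- keeper_lip (a point): Top edge, mid-width, of the undone latch's keeper, 10.5 mm above the top face: a steel tongue on the lid, 20 mm wide, 3 thick, leaning 32 degrees towards +x (away from the lever) so that the cross-bar catches under it on its +x side. Axes as the case's. When hooked snug the cross-bar's centre lies about 8 mm below this point, 0 to 3 mm on its +x side, resting on the lid's top face.
- lever_pivot (a point): Axis of the undone lever, along the case's y, 5 mm above the top face, 14 mm on the -x side of the seam; 42 mm in x from the keeper's lip with the lid shut, 46 mm while it gapes. Turns with the lever.
- lever (a joint): Angle of the undone lever: 0 = flat, pointing to the case's -x; pi/2 = upright; at most 2.4. Stiff: it stays where left (1.5 N at the loop's pin moves it). Raising it carries the loop forward: 1.6 to 2.2 rad lets the loop reach over the keeper. Pressing it down with the loop hooked takes up to about 5 N near its end, most at 0.5 to 0.7 rad; dead centre is near 0.07 rad, a hard stop at 0.
- lever_plate: The undone lever: steel plate 22 mm wide, 3 mm thick, from the pivot (its origin) 58 mm along its own -x to a free end with a small upturned lip. Its +z face is the one to press: it looks up when flat, towards the keeper when upright. More than 30 N bends it.
- lever_end (a point): Point at mid-width on the lever's pressing face, 50 mm from the pivot. With the lever flat it is 6.5 mm above the case's top face.
- loop (a joint): Angle of the wire loop against the lever: the loop's elevation above level is loop minus lever minus 0.045 rad. Its pin is stiff (0.009 N m): the loop stays where left and turns along with the lever, so unless the cross-bar has been drawn back snug under the keeper's lip it lifts off as the lever goes down.
- loop_grip (a point): Midway between the loop's two long sides, 33 mm from its pin and 22 mm short of its cross-bar: a good place to pinch it. The loop is a rectangle of 5 mm steel wire, 36 mm wide outside (along the case's y), 26 inside. Its pin is on the lever, 13 mm from the pivot towards the lever's end. The loop's x axis points from pin to cross-bar (within 0.05 rad), its y along the case's y.
- loop_bar (a point): Centre of the loop's cross-bar (5 mm wire along the case's y), 55 mm from the loop's pin.
- bowl: Wooden bowl, 150 mm across, 62 mm high, loose, beyond the case's end next to the undone latch. Origin: centre of its foot. Leave it alone.
- ramekin: White ramekin, 88 mm across, 45 mm high, loose, on the case's -x side. Origin: centre of its foot. Leave it alone.
- egg_tray: Open egg tray with five brown eggs, 105 x 150 mm, 60 mm high, loose, on the case's +x side. Origin under its centre. Leave it alone.

How it is judged (in metres and radians):
On the way, in this order (a step that is already met when the one before it is completed fails the run):
1. the loop's cross-bar is over the keeper and down behind its lip, with the lever still raised (x of loop_bar in the frame of keeper_lip between -0.002 and 0.018 m and z of loop_bar in the frame of keeper_lip below -0.004 m and value of joint lever above 0.25 rad), for 0.2 s.
2. with the loop still hooked, the lever is pressed flat and the lid drawn tight (x of loop_bar in the frame of keeper_lip between -0.002 and 0.018 m and z of loop_bar in the frame of keeper_lip below -0.004 m and value of joint lever below 0.035 rad and value of joint lid below 0.007 rad), for 0.2 s.
At the end, for the whole second after the job is handed in: Cross-bar behind the keeper (4 mm or more below its lip, at most 18 mm beyond); lever flat within 0.035 rad (2 mm at its end); lid drawn tight within 0.007 rad (1.5 mm at the latch); bowl, ramekin and egg tray within 15 mm of where they stood (all of step 2 and distance of each of bowl, ramekin, egg_tray from where it was at the start of the episode below 0.015 m); the robot touches nothing.
It fails at once if the lever is pressed with more than 30 N (contact force between the fingers and lever_plate above 30 N).
It fails at once if the robot bears on the fixed half of the case or on the lid with more than 30 N (contact force between any of the fingers, the arm and case_box above 30 N or contact force between any of the fingers, the arm and lid_box above 30 N).
It fails at once if the bowl, the ramekin or the egg tray is pushed more than 15 mm (distance of any of bowl, ramekin, egg_tray from where it was at the start of the episode above 0.015 m).
It also fails if it takes over 64 s, if anything falls off the work surface, if the arm or the gripper's body presses on something with over 40 N, if the wrist force passes 120 N, or if a joint passes its speed limit or range.

ROBOT

A 6-joint arm with a two-finger parallel gripper is mounted at the origin on the work surface. World frame = base frame: x ahead of the robot, y to its left, z up, the work surface at z = 0. Lengths are in mm, angles in rad, forces in N, time in s.
With the tool pointing down it reaches from about 300 to 875 mm from the base axis. Payload 4.2 kg.
Tool frame: the origin (TCP) lies midway between the tips of the shut fingers; the grasp point (between the pads) lies 19 mm behind it (ctrl.grip_depth is the distance from the TCP to the grasp point, in mm); z points along the fingers, y is the line along which they close (so a half turn about z gives the same grasp; the last joint's range is limited). The gripper opens to 85 mm and grips with 20 to 120 N. Pads are 22 mm wide; open, the fingers measure 114 mm over their backs; the gripper's body (76 mm by 85 mm) begins 54 mm behind the grasp point. The pads swing forward as they close: fully open they stand 13 mm farther back than shut.
Start: joints at [1.152, 0.32, 1.565, -0, 1.257, -0.02], TCP at [223.284, 529.895, 204.438] pointing down, gripper open.
Joint ranges: [-3.11, 3.11], [-0.84, 2.01], [0.21, 2.61], [-1.34, 4.49], [0.05, 2.63], [-2.56, 2.56]. Speed limits (rad/s): [2.57, 2.57, 3.14, 3.14, 3.14, 3.14].

INTERFACE

Orientations are given as [roll, pitch, yaw] about the fixed x, y, z axes, in that order (R = Rz(yaw) Ry(pitch) Rx(roll)).
In Python, from station import get_obs, imaging, ctrl, regions_of, spot_point gives the robot as it stands.
- The arm moves only by the tool drive_tool, never from a script. Its arguments are lists of equal length, an entry for each row: "translation": the shift along the tool's x, y, z in cm, a list of three; "dr": the turn, a rotation vector about the tool's x, y, z in degrees, a list of three; "jaw": the opening in per cent of the stroke, from 0 (shut) to 100 (fully open). A call has 1 to 8 rows; each row shifts and turns the commanded pose from where the row before left it, along the tool's axes as they then stand; what a row does not reach is not made up. A row lasts 1/10 s, in which the tool goes at most 50 mm and 8.59 degrees, less where a joint would pass 70% of its speed; a pose out of reach is approached as far as the arm can. A call is refused whole if a number of a shift passes 5 or a number of a turn 8.59, either way. A call with a gripper value outside its range is refused whole. The fingers move at their own pace and stop on an object; "force" is the grip in N (left out, the last holds). Time passes only in rows, so rows that do not move let the fingers close. It gives the time, the measured TCP pose, the force, the opening and the grip force at its end, in the units of the state.
- get_obs(): the state, without advancing time (a new reading comes with each control period).
- imaging.camera(name): name is "scene" or "top" or "wrist"; returns a dict with "img" (384x512x3 uint8, red, green, blue), "depth" (384x512 float32, mm along the optical axis (not along the pixel's ray), 0 where there is no reading), "fx", "fy", "cx", "cy" (pixels), "position" and "rotation" of the camera in the world; the wrist camera has in their place "mount" (4x4, takes a point from camera to tool coordinates, whose origin is the TCP and whose axes are the flange's). Camera axes: x right, y up, looking along -z (the intrinsics and any distortion apply to the point x, -y, -z); pixel columns grow to the right and rows downward; lengths in mm; the calibration is good to about 2 mm. The wrist camera is an equidistant fisheye: a pixel r from the principal point sees the ray r / f radians off the axis. A picture is of the moment at which its call begins: read the wrist's pose just before it.
- ctrl.close_job(): hands the job in; it is judged then, once.
Trained networks look in the newest picture that a camera, given by its name, has taken for a name from the list of things; names that differ only in an ending like _2 or _b are one class to them, and where a whole thing is asked for, a point or a joint stands for the part that bears it (a point fixed in the world has none). Each returns a list of dicts, best first, with "p" (0 to 1); they miss things now and then, are a little off and sometimes report something else, mostly with a low value. They report only what shows in the picture. A call takes as long as a camera call.
- regions_of(label, camera): "pixels" (384x512 bool, what is visible of it).
- spot_point(label, camera): "at" ([x, y, z] in mm, in world coordinates, good to about 4 mm: a listed point, or the origin of a listed thing).
The state is a dict: "time": time; "joint_pos": joint angles; "qd": joint speeds; "joint_efforts": joint torques, N m; "tcp_pos": TCP position; "tcp_rot": TCP orientation; "contact_force": force on the tool from outside, world axes, zero at the start; "ft_torque": the same for the moment, N m; "width": finger opening in mm; "finger_force": force on a finger pad.
Only numpy, scipy, OpenCV 4.12 (cv2) and the standard library are available. Lean on these libraries where they do the work, as an engineer would, in place of code of your own. Each camera call takes 0.05 s, during which the arm holds its last target. There are 200 camera calls.

## Working session

There is one attempt and no reset: what is moved stays moved. The work goes in short steps, Python scripts to look and compute and a tool call to move; the robot and the scene stay as the last step left them, time stands still between calls to the robot, and variables do not carry over. Pictures are saved under pics/ and viewed, at most 10 in all, crops included, and the job is handed in when it is done.

Besides the shell and the picture viewer there is one more tool, called after "Call:" as name(argument=value, ...) on one line, values as JSON. drive_tool: Moves the arm, as the interface text tells. Its arguments: {"type":"object","properties":{"translation":{"type":"array","items":{"type":"array","items":{"type":"number"}}},"dr":{"type":"array","items":{"type":"array","items":{"type":"number"}}},"jaw":{"type":"array","items":{"type":"number"}},"force":{"type":"number"}},"required":["translation","dr","jaw"]}

```bash
mkdir -p pics; cat > h.py <<'E'
import numpy as np, cv2
from station import get_obs, imaging, ctrl, regions_of, spot_point
from scipy.spatial.transform import Rotation as R
def proj(c,p):
    q=(np.array(p)-c['position'])@np.array(c['rotation'])
    return np.array([c['cx']+c['fx']*q[0]/-q[2], c['cy']-c['fy']*q[1]/-q[2]])
def cloud(c):
    v,u=np.mgrid[:384,:512]; d=c['depth']
    P=np.stack([(u-c['cx'])/c['fx']*d,-(v-c['cy'])/c['fy']*d,-d],-1)
    return P@np.array(c['rotation']).T+np.array(c['position'])
def save(n,im): cv2.imwrite('pics/'+n,im[:,:,::-1])
E
python3 - <<'E'
from h import *
np.set_printoptions(precision=1,suppress=True)
o=get_obs(); print(o['tcp_pos'],o['tcp_rot'],o['time'])
ims=[]
for n in ['scene','top']:
    c=imaging.camera(n); ims.append(c['img'])
    print(n,np.array(c['position']),np.array(c['rotation'])[:,2],c['fx'])
    for l in ['case','keeper_lip','lever_pivot','lever_end','loop_grip','loop_bar','bowl','ramekin','egg_tray']:
        r=spot_point(l,n); print(l,[(np.array(x['at']),round(x['p'],2)) for x in r[:2]])
    P=cloud(c); m=(P[...,2]>166)&(P[...,2]<173)&(c['depth']>0); 
    r=regions_of('case',n)
    if r:
        m&=r[0]['pixels']; q=P[m][:,:2].astype(np.float32); print(len(q), cv2.minAreaRect(q) if len(q) else '')
    save(n+'.png',cv2.resize(c['img'],(768,576)))
E
```

```text
[223.1 529.4 203.6] [-3.1 -0.   2.7] 0.0Traceback (most recent call last):
  File "<stdin>", line 7, in <module>
IndexError: too many indices for array: array is 1-dimensional, but 2 were indexed
```

```bash
cat >> h.py <<'E'
def cam(n):
    c=dict(imaging.camera(n))
    if 'rotation' in c:
        r=np.array(c['rotation'],float)
        c['rot_raw']=r
        c['rotation']=R.from_euler('xyz',r).as_matrix() if r.shape==(3,) else R.from_quat(r).as_matrix()
    return c
E
python3 - <<'E'
from h import *
np.set_printoptions(precision=2,suppress=True)
for n in ['scene','top']:
    c=cam(n)
    print(n,np.array(c['position']),c['rot_raw'],c['fx'],[k for k in c])
    for l in ['case','keeper_lip','lever_pivot','lever_end','loop_grip','loop_bar','bowl','ramekin','egg_tray']:
        r=spot_point(l,n); print(l,[(np.array(x['at']),round(x['p'],2)) for x in r[:2]])
    P=cloud(c); m=(P[...,2]>164)&(P[...,2]<174)&(c['depth']>0); 
    r=regions_of('case',n)
    if r:
        m&=r[0]['pixels']; q=P[m][:,:2].astype(np.float32); print(len(q), cv2.minAreaRect(q) if len(q) else '')
    save(n+'.png',cv2.resize(c['img'],(768,576)))
E
```

```text
scene [327.21 162.71 977.78] [ 0.32 -0.   -2.16] 368.73779104005484 ['img', 'depth', 'fx', 'fy', 'cx', 'cy', 'position', 'rotation', 'rot_raw']
case [(array([510.7,  96.3,   3.3]), 0.9), (array([558.3,  -9.8, 180. ]), 0.3)]
keeper_lip [(array([558.3, -10.2, 182.1]), 0.67)]
lever_pivot [(array([509.9, -13.9, 176.8]), 0.56)]
lever_end [(array([477.7, -13.7, 209.2]), 0.53)]
loop_grip [(array([535.4, -15. , 199.7]), 0.59), (array([509.3,  94.8,   1.1]), 0.38)]
loop_bar [(array([555.4,  -8.4, 197.3]), 0.7), (array([508.8,  93.5,  -0.1]), 0.35)]
bowl [(array([ 520.3, -192.6,   -2.6]), 0.98)]
ramekin [(array([362.5, 112. ,   4.1]), 0.81)]
egg_tray [(array([662.4, 129.3,   1.4]), 0.81)]
7209 ((511.9493408203125, 94.6320571899414), (145.98822021484375, 322.84344482421875), 3.1949470043182373)
top [448.2   17.73 994.55] [ 0.13 -0.04 -1.55] 432.5541044295088 ['img', 'depth', 'fx', 'fy', 'cx', 'cy', 'position', 'rotation', 'rot_raw']
case []
keeper_lip [(array([557. ,  -9.3, 181.4]), 0.59)]
lever_pivot [(array([515. ,  -7.6, 171.1]), 0.69)]
lever_end [(array([477.7, -13.2, 209.9]), 0.67), (array([534.7,  -2.3, 193.9]), 0.16)]
loop_grip [(array([537.1,  -2.9, 191. ]), 0.66)]
loop_bar [(array([ 519.1, -190.3,    2.8]), 0.71), (array([561.1, -11.5, 199.8]), 0.67)]
bowl [(array([ 520. , -192.7,    3.5]), 0.63)]
ramekin [(array([363.3, 112.4,   1.9]), 0.74), (array([666.7, 130.3,   0.8]), 0.51)]
egg_tray [(array([664.7, 131.4,  -0.5]), 0.88)]
10342 ((514.1633911132812, 91.95751953125), (145.51303100585938, 322.64190673828125), 3.052016019821167)
```

View pics/scene.png

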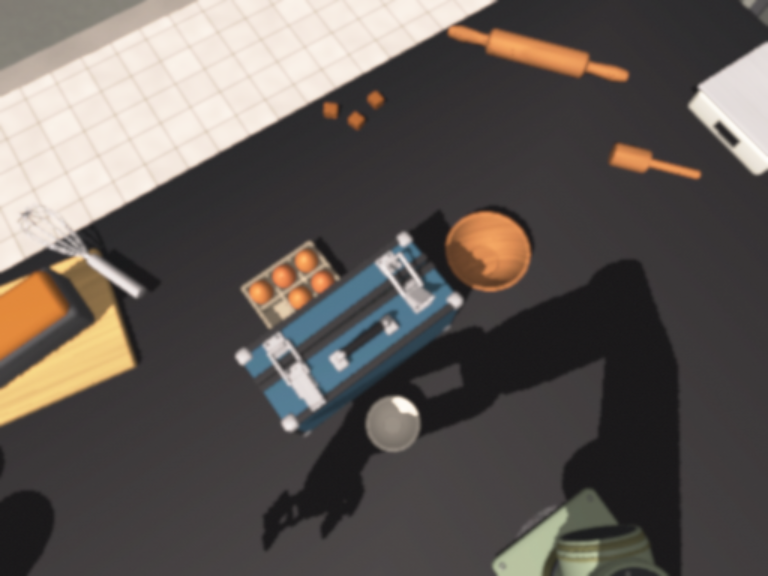

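View pics/top.png

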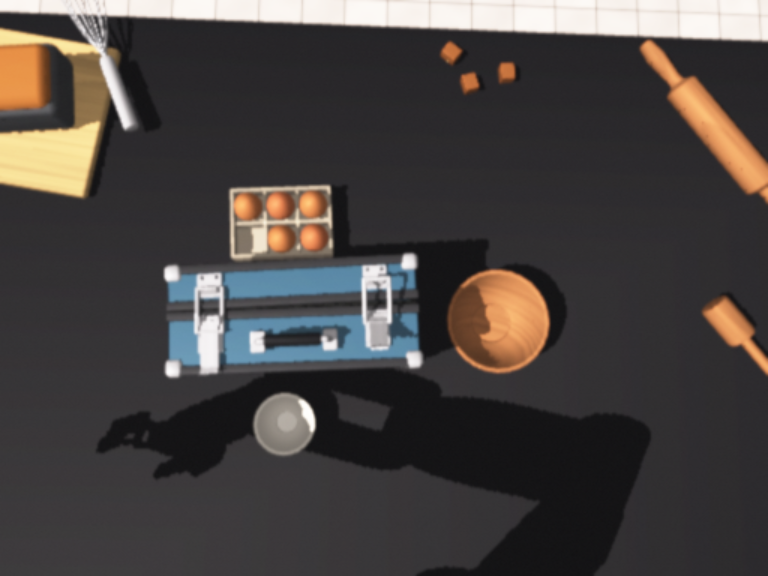

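Call:
drive_tool(translation=[[0,0,-3],[0,0,-3],[0,0,-3],[0,0,-2]], dr=[[0,0,-7],[0,0,-7],[0,0,-7],[0,0,-7]], jaw=[100,100,100,100])

```text
time: 1.55
tcp_pos: [223.5, 530.3, 316.9]
tcp_rot: [3.139, 0.002, -3.047]
contact_force: [-0.3, 0.0, 0.3]
width: 85.3
finger_force: 0.0
```

```bash
cat >> h.py <<'E'
def toolgo(target,rpy=(np.pi,0,0.053+np.pi)):
    o=get_obs(); A=R.from_euler('xyz',o['tcp_rot']); B=R.from_euler('xyz',rpy)
    print('tcp',np.round(o['tcp_pos'],1),'rpy',np.round(o['tcp_rot'],3),'t',round(o['time'],2),'F',np.round(o['contact_force'],1),'w',round(o['width'],1))
    print('rotvec deg',np.round((A.inv()*B).as_rotvec(degrees=True),2),'shift cm (tool now)',np.round(A.inv().apply(np.array(target)-o['tcp_pos'])/10,2))
E
python3 -c "
from h import *
toolgo([536,-10,320])"
```

```text
tcp [223.5 530.3 316.9] rpy [ 3.139e+00  2.000e-03 -3.047e+00] t 1.55 F [-0.3  0.   0.3] w 85.3
rotvec deg [0.16 0.09 2.4 ] shift cm (tool now) [-25.99 -56.75  -0.42]
```

Call:
drive_tool(translation=[[-1.6,-3.5,0],[-1.6,-3.5,0],[-1.6,-3.5,0],[-1.6,-3.5,0],[-1.6,-3.5,0],[-1.6,-3.5,0],[-1.6,-3.5,0],[-1.6,-3.5,0]], dr=[[0,0,0.3],[0,0,0.3],[0,0,0.3],[0,0,0.3],[0,0,0.3],[0,0,0.3],[0,0,0.3],[0,0,0.3]], jaw=[100,100,100,100,100,100,100,100])

```text
time: 2.35
tcp_pos: [371.4, 258.3, 314.6]
tcp_rot: [3.141, 0.001, -3.094]
contact_force: [1.1, 0.4, -0.0]
width: 85.7
finger_force: 0.0
```

Call:
drive_tool(translation=[[-1.6,-3.5,0],[-1.6,-3.5,0],[-1.6,-3.5,0],[-1.6,-3.5,0],[-1.6,-3.5,0],[-1.6,-3.5,0],[-1.6,-3.5,0],[-0.5,-1,0]], dr=[[0,0,0],[0,0,0],[0,0,0],[0,0,0],[0,0,0],[0,0,0],[0,0,0],[0,0,0]], jaw=[100,100,100,100,100,100,100,100])

```text
time: 3.15
tcp_pos: [501.2, 7.8, 314.1]
tcp_rot: [-3.141, 0.0, -3.097]
contact_force: [-0.8, 0.9, -0.3]
width: 85.1
finger_force: 0.0
```

```bash
python3 - <<'E'
from h import *
np.set_printoptions(precision=1,suppress=True)
toolgo([536,-10,320])
c=cam('wrist'); save('w1.png',cv2.resize(c['img'],(768,576))); print(np.array(c['mount']))
d=c['depth']; print(d.min(),d.max())
for l in ['case','keeper_lip','lever_pivot','lever_end','loop_grip','loop_bar']:
    r=spot_point(l,'wrist'); print(l,[(np.array(x['at']),round(x['p'],2)) for x in r[:2]])
E
```

```text
tcp [501.2   7.8 314.1] rpy [-3.1  0.  -3.1] t 3.15 F [-0.8  0.9 -0.3] w 85.1
rotvec deg [-0.1  0.  -0.5] shift cm (tool now) [-3.4 -1.9 -0.6]
[[   0.     1.     0.3   76.8]
 [   1.    -0.     0.     0.1]
 [   0.     0.3   -1.  -169.7]
 [   0.     0.     0.     1. ]]
0.0 1730.7063
case []
keeper_lip [(array([554.7,  -7.4, 177.9]), 0.86)]
lever_pivot []
lever_end []
loop_grip [(array([540.8, -13. , 194. ]), 0.96)]
loop_bar [(array([554. ,  -8.4, 200.7]), 0.69)]
```

View pics/w1.png

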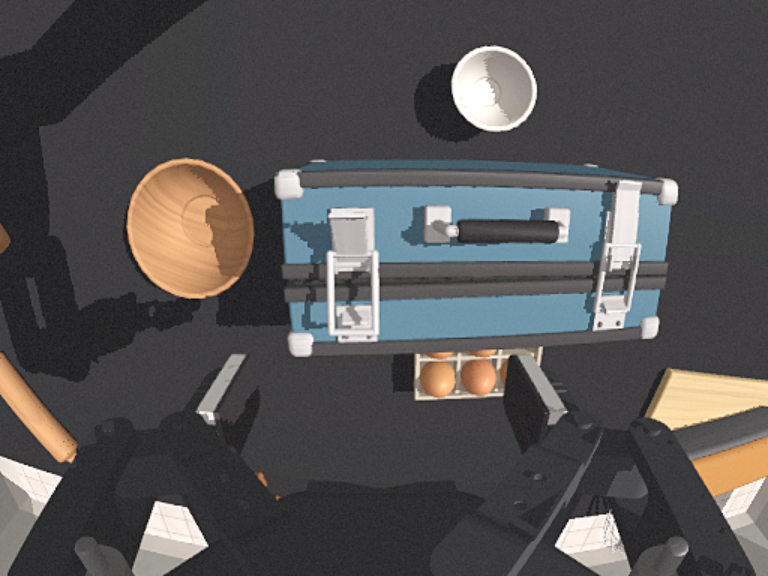

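```bash
cat >> h.py <<'E'
def wcloud(c,o):
    v,u=np.mgrid[:384,:512]; x=(u-c['cx'])/c['fx']; y=(v-c['cy'])/c['fy']; r=np.hypot(x,y)+1e-9
    d=c['depth']; k=np.tan(np.minimum(r,1.5))/r
    P=np.stack([x*k*d,-y*k*d,-d,np.ones_like(d)],-1)@np.array(c['mount']).T
    W=R.from_euler('xyz',o['tcp_rot']).apply(P[...,:3].reshape(-1,3))+o['tcp_pos']
    W=W.reshape(384,512,3); W[d<=0]=np.nan; return W
E
python3 - <<'E'
from h import *
np.set_printoptions(precision=1,suppress=True)
o=get_obs(); c=cam('wrist'); W=wcloud(c,o)
for l in ['case','lever_plate','loop','keeper_lip','lid_box']:
    for r in regions_of(l,'wrist')[:1]:
        q=W[r['pixels']]; q=q[~np.isnan(q[:,0])]
        print(l,round(r['p'],2),len(q),np.percentile(q,[2,50,98],axis=0).tolist() if len(q) else '')
v=W.reshape(-1,3); v=v[~np.isnan(v[:,0])]
m=(v[:,2]>163)&(v[:,2]<173)&(abs(v[:,0]-513)<110)&(abs(v[:,1]-93)<200)
print(cv2.minAreaRect(v[m][:,:2].astype(np.float32)),np.median(v[m][:,2]))
b=v[(abs(v[:,1]+10)<25)&(v[:,2]>176)&(v[:,2]<250)]
for x in range(460,580,6):
    s=b[(b[:,0]>=x)&(b[:,0]<x+6)]
    if len(s)>3: print(x+3,len(s),np.percentile(s[:,1],[2,98]),np.percentile(s[:,2],[5,50,95]))
E
```

```text
case 0.85 31517 [[437.95724381033733, -59.500032566504416, 91.95112360907461], [502.9468466656617, 72.2425976307951, 168.52380813117847], [581.9206245390712, 240.48212052694922, 207.3831571446621]]
loop 0.57 542 [[502.936024104171, -28.673275206331184, 186.03995032097941], [531.8372007512414, -0.345178968477752, 194.17487425017612], [555.8897839822217, 6.808699489651451, 201.9573240384045]]
keeper_lip 0.88 10647 [[520.8637876664511, -56.490222701947836, 165.17738692889782], [553.1301403900368, 79.82065393928171, 168.60516209197692], [586.7396281758647, 244.23893332693893, 175.96963494194677]]
lid_box 0.86 9946 [[520.2525144792044, -57.471203574371586, 164.4461105622855], [553.1277676195205, 80.14045921644822, 168.20695789803847], [587.3656048237976, 245.58917298178534, 171.61620220932377]]
((511.3848571777344, 92.96150207519531), (146.67604064941406, 322.3365783691406), 3.6634747982025146) 168.03583826609972
469 97 [-24.7  -4.3] [221.  222.6 223.7]
475 98 [-24.4  -4. ] [212.  214.7 217. ]
481 115 [-24.1  -3.4] [204.1 209.  211.9]
487 105 [-23.6  -3.3] [200.5 203.4 206.3]
493 98 [-23.3  -2.7] [194.  197.4 200.2]
499 99 [-22.6   2.7] [186.5 191.2 194.1]
505 152 [-29.4   4. ] [182.5 186.3 188.1]
511 167 [-29.2   5.3] [178.4 182.  189.7]
517 112 [-29.    5.6] [177.2 188.5 192. ]
523 57 [-28.8   5.9] [190.  191.7 193.6]
529 59 [-28.5   6.3] [191.1 193.5 194.9]
535 62 [-28.2   6.5] [193.6 195.1 196.5]
541 58 [-28.    6.8] [195.2 196.8 198.2]
547 58 [-27.8   7.1] [197.1 198.4 199.8]
553 167 [-27.3   7.3] [176.5 200.1 202.1]
559 95 [-25.3   2.6] [178.7 181.3 201.9]
```

```bash
cat >> h.py <<'E'
CY=0.053
def tilt(t): # rpy for lean: t>0 lowers bar end (turn about tool +y)
    return (R.from_euler('xyz',(np.pi,0,CY+np.pi))*R.from_rotvec([0,t,0])).as_euler('xyz')
E
python3 -c "
from h import *
toolgo([517.6,-11,245],tilt(-.28)); toolgo([534.2,-11,187.4],tilt(-.28))"
```

```text
tcp [499.9  11.1 314.5] rpy [ 3.141  0.    -3.093] t 3.8 F [-0.1 -0.6  0.2] w 85.0
rotvec deg [ -0.03 -16.03  -0.25] shift cm (tool now) [-1.65 -2.29  6.95]
tcp [499.9  11.1 314.5] rpy [ 3.141  0.    -3.093] t 3.8 F [-0.1 -0.6  0.2] w 85.0
rotvec deg [ -0.03 -16.03  -0.25] shift cm (tool now) [-3.31 -2.37 12.71]
```

Call:
drive_tool(translation=[[-0.55,-0.8,2.3],[-0.55,-0.8,2.3],[-0.55,-0.7,2.3],[0,0,0],[0,0,0],[0,0,0]], dr=[[0,0,0],[0,0,0],[0,0,0],[0,-8,0],[0,-8,0],[0,0,0]], jaw=[70,70,70,70,70,70])

```text
time: 4.4
tcp_pos: [512.0, -11.3, 242.7]
tcp_rot: [3.141, 0.274, -3.094]
contact_force: [-0.6, 0.4, 0.8]
width: 60.1
finger_force: 0.0
```

```bash
python3 -c "
from h import *
toolgo([534.2,-11,187.4],tilt(-.28))"
```

```text
tcp [512.  -11.3 242.7] rpy [ 3.141  0.274 -3.094] t 4.4 F [-0.6  0.4  0.8] w 60.1
rotvec deg [-0.04 -0.37 -0.31] shift cm (tool now) [-0.64 -0.08  5.93]
```

Go in and close gently.

Call:
drive_tool(translation=[[-0.6,0,1.5],[0,0,1.5],[0,0,1.5],[0,0,1.4],[0,0,0],[0,0,0]], dr=[[0,0,0],[0,0,0],[0,0,0],[0,0,0],[0,0,0],[0,0,0]], jaw=[70,70,70,70,70,70])

```text
time: 5.0
tcp_pos: [540.3, -10.4, 190.8]
tcp_rot: [3.142, 0.279, -3.093]
contact_force: [0.3, -0.5, 0.7]
width: 60.0
finger_force: 0.0
```

```bash
python3 - <<'E'
from h import *
toolgo([534.2,-11,187.4],tilt(-.28))
c=cam('wrist'); save('w2.png',cv2.resize(c['img'][100:350,100:400],(720,600)))
E
```

```text
tcp [540.3 -10.4 190.8] rpy [ 3.142  0.279 -3.093] t 5.0 F [ 0.3 -0.5  0.7] w 60.0
rotvec deg [-0.07 -0.04 -0.27] shift cm (tool now) [ 0.68 -0.03  0.16]
```

View pics/w2.png

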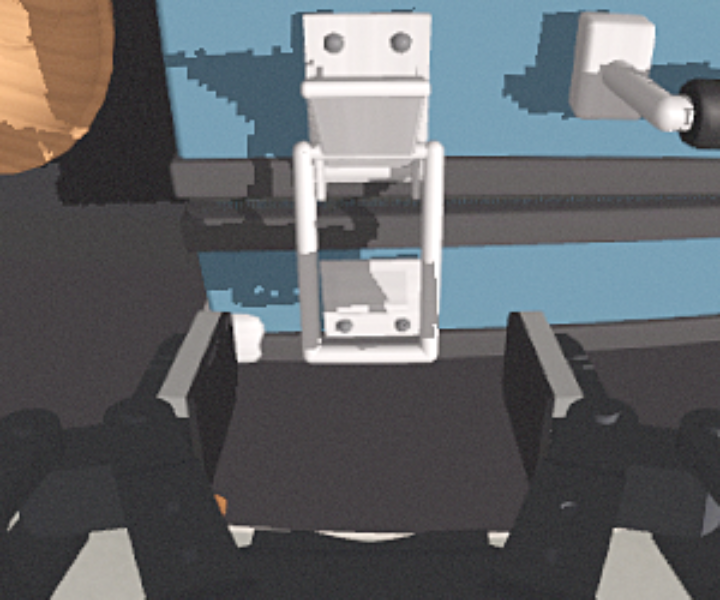

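Call:
drive_tool(translation=[[0.6,0,0.2],[0,0,0],[0,0,0],[0,0,0],[0,0,0],[0,0,0],[0,0,0],[0,0,0]], dr=[[0,0,0],[0,0,0],[0,0,0],[0,0,0],[0,0,0],[0,0,0],[0,0,0],[0,0,0]], jaw=[70,70,38,38,30,30,30,30], force=30)

```text
time: 5.85
tcp_pos: [534.5, -10.7, 186.7]
tcp_rot: [3.142, 0.279, -3.094]
contact_force: [0.6, 0.3, 0.5]
width: 25.8
finger_force: 0.0
```

```bash
python3 - <<'E'
from h import *
toolgo([534.2,-11,187.4],tilt(-.28))
E
```

```text
tcp [534.5 -10.7 186.7] rpy [ 3.142  0.279 -3.094] t 5.85 F [0.6 0.3 0.5] w 25.8
rotvec deg [-0.07 -0.04 -0.27] shift cm (tool now) [ 0.01 -0.03 -0.07]
```

```bash
python3 - <<'E'
from h import *
c=cam('wrist'); save('w3.png',cv2.resize(c['img'][100:350,100:400],(720,600)))
E
```

```text
(no output)
```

View pics/w3.png

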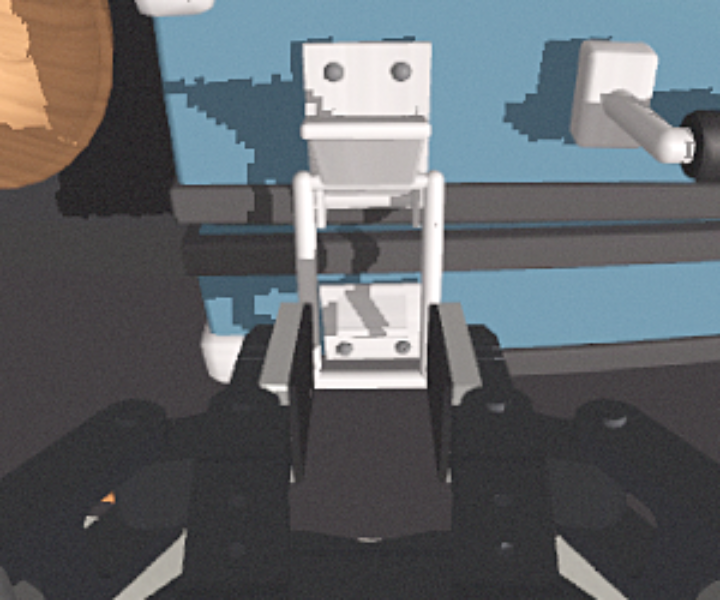

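```bash
python3 - <<'E'
from h import *
np.set_printoptions(precision=1,suppress=True)
o=get_obs(); c=cam('wrist'); W=wcloud(c,o); A=R.from_euler('xyz',o['tcp_rot'])
T=A.inv().apply((W-o['tcp_pos']).reshape(-1,3)).reshape(W.shape)
# crop display (u,v)->img
for name,(u,v) in dict(wireL_pin=(305,230),wireL=(308,290),wireR=(432,260),bar=(370,382),padLtip=(290,345),padRtip=(460,350),padLtop=(298,308),padLend=(275,385),padLin=(302,400),keeper=(370,290)).items():
    i,j=int(100+v*250/600),int(100+u*300/720); print(name,T[i,j],W[i,j],c['depth'][i,j])
E
```

```text
wireL_pin [ 19.3 -15.4  -9.4] [514.1 -27.1 190.4] 170.03168
wireL [  3.7 -15.2  -9.9] [528.9 -26.2 195.2] 174.24281
wireR [11.1 15.3 -9. ] [520.6   4.  192.3] 172.85616
bar [-24.7   0.2  -7.7] [556.   -9.5 200.9] 184.97244
padLtip [ 10.4 -15.5 -50.1] [511.4 -27.3 232. ] 133.90488
padRtip [ 10.   17.  -51.2] [510.    5.2 233.2] 133.01913
padLtop [ 10.2 -15.1 -33.8] [516.1 -26.7 216.4] 149.5606
padLend [ 10.  -16.6 -64.2] [508.  -28.6 245.6] 120.633934
padLin [  2.9 -12.8 -57.8] [516.4 -24.4 241.5] 128.82
keeper [-9.2  0.1 18.5] [548.4  -9.9 171.4] 205.23853
```

```bash
python3 - <<'E'
from h import *
np.set_printoptions(precision=1,suppress=True)
o=get_obs(); c=cam('wrist'); W=wcloud(c,o); A=R.from_euler('xyz',o['tcp_rot'])
T=A.inv().apply((W-o['tcp_pos']).reshape(-1,3)).reshape(W.shape)
for j in (222,224,226,228,288,284):
    print(j)
    for i in range(205,262,4): print('  ',i,T[i,j],end='')
    print()
print(o['joint_pos'],o['tcp_pos'])
E
```

```text
222
   205 [  3.2 -21.3  15.4]   209 [ -0.6 -21.7  17.5]   213 [ -3.8 -21.9  18.1]   217 [ -8.7 -22.5  22.4]   221 [-12.6 -22.8  24.1]   225 [-16.  -23.   24.4]   229 [ 10.3 -16.  -35.3]   233 [ 10.3 -15.5 -39.7]   237 [ 10.  -15.2 -43.4]   241 [  9.3 -15.  -46.1]   245 [ 10.1 -14.4 -51.3]   249 [ 10.6 -14.  -55.8]   253 [  9.6 -13.8 -57.6]   257 [  9.8 -13.5 -61.3]   261 [  9.8 -13.2 -64.4]
224
   205 [ 12.5 -17.5  -7.9]   209 [  9.6 -17.6  -7. ]   213 [  6.8 -17.8  -6.6]   217 [  3.8 -18.   -5.8]   221 [-12.4 -21.3  23.7]   225 [-15.8 -21.5  24.2]   229 [  9.8 -15.1 -34.3]   233 [ 10.  -14.6 -39.1]   237 [ 10.1 -14.2 -43.4]   241 [ 10.4 -13.8 -48. ]   245 [ 10.1 -13.5 -51.2]   249 [ 10.7 -13.1 -55.9]   253 [ 10.3 -12.8 -58.8]   257 [  9.  -12.8 -60. ]   261 [  7.1 -12.8 -60.2]
226
   205 [ 12.7 -16.2  -8.4]   209 [ 10.5 -16.2  -9.1]   213 [  7.4 -16.4  -7.9]   217 [  5.  -16.5  -8.3]   221 [  2.2 -16.6  -8. ]   225 [ -0.5 -16.7  -8. ]   229 [ 10.3 -14.  -35.2]   233 [ 10.3 -13.6 -39.7]   237 [  9.8 -13.3 -43. ]   241 [ 10.1 -12.9 -47.4]   245 [ 10.  -12.6 -51. ]   249 [  7.8 -12.7 
[... 597 characters left out ...]
23.7]   225 [-16.5  24.9  25.6]   229 [ 10.   17.4 -34.6]   233 [ 10.4  16.8 -39.8]   237 [  9.6  16.5 -42.6]   241 [  9.7  16.1 -46.7]   245 [ 10.   15.6 -51.1]   249 [ 10.1  15.2 -55. ]   253 [  9.6  15.  -57.6]   257 [ 10.3  14.5 -62.1]   261 [ 10.1  14.2 -64.9]
284
   205 [ 2.4 20.5 17.5]   209 [-0.2 20.5 16.9]   213 [-3.8 20.8 18.1]   217 [-8.9 21.4 22.9]   221 [-12.7  21.7  24.3]   225 [-16.   21.9  24.6]   229 [ 10.1  15.3 -34.8]   233 [ 10.3  14.8 -39.6]   237 [ 10.5  14.4 -44.3]   241 [ 10.7  14.  -48.6]   245 [  9.9  13.8 -51. ]   249 [ 10.1  13.4 -54.9]   253 [ 10.4  13.1 -58.9]   257 [  8.4  13.2 -59. ]   261 [  7.6  13.  -61.1]
[-0.1  0.1  1.9  0.   0.8 -1.7] [534.4 -10.7 186.7]
```

```bash
python3 - <<'E'
from h import *
np.set_printoptions(precision=1,suppress=True)
o=get_obs(); c=cam('wrist'); W=wcloud(c,o); A=R.from_euler('xyz',o['tcp_rot'])
T=A.inv().apply((W-o['tcp_pos']).reshape(-1,3)).reshape(W.shape)
for i in range(255,384,8): print(i,T[i,256],T[i,236],T[i,215],c['depth'][i,256])
print(c['fx'],c['fy'],c['cx'],c['cy'],np.array(c['mount']))
E
```

```text
255 [-22.2   1.4  -6.8] [-22.3 -11.3  -6.8] [ 10.  -16.6 -60.1] 185.06845
263 [-193.6    3.6  249.5] [-193.5  -29.5  249. ] [  8.3 -16.3 -63.9] 481.21585
271 [-213.3    3.7  254.5] [-214.3  -30.5  255.6] [ 10.9 -15.  -73.6] 491.97675
279 [-235.2    3.9  261.1] [-236.9  -31.5  263.1] [ 11.9 -14.2 -80.3] 504.9259
287 [-259.2    4.   269. ] [-259.   -32.4  268.2] [ 11.1 -13.8 -84.2] 519.68695
295 [-284.1    4.2  276.1] [-283.6  -33.5  275. ] [ 16.5 -12.2 -95.4] 534.0159
303 [-308.6    4.3  281.1] [-310.   -34.7  282.2] [ 15.9 -11.8 -98.8] 546.23035
311 [-339.5    4.5  291.5] [-340.   -36.1  291.4] [  15.2  -11.6 -101.8] 565.50073
319 [-370.6    4.7  299.9] [-372.2  -37.6  301. ] [  16.   -11.1 -106.1] 582.9675
327 [   8.1    0.8 -101.3] [   9.6   -5.4 -102.9] [  16.1  -10.7 -109.5] 85.79957
335 [  10.4    0.7 -107. ] [   9.6   -5.2 -106.4] [  15.4  -10.5 -112.1] 79.661766
343 [   9.2    0.7 -109.2] [  10.7   -5.  -110.6] [  16.9   -9.9 -116.5] 77.94964
351 [  11.     0.7 -113.9] [  10.3   -4.9 -113.4] [  20.    -9.1 -121.9] 72.9123
359 [  10.3    0.7 -116.4] [   9.4   -4.8 -115.7] [  18.9   -9.  -123.6] 70.778244
367 [  10.8    0.7 -119.6] [  10.4   -4.6 -119.4] [  19.3   -8.7 -126.4] 67.54341
375 [  10.3    0.7 -122. ] [  10.7   -4.4 -122.3] [  18.7   -8.6 -128.3] 65.38899
383 [  10.1    0.6 -124.5] [   9.6   -4.4 -124.3] [  18.4   -8.5 -130.4] 63.04831
297.3186396354542 297.3186396354542 253.8849457692512 184.24033726223092 [[   0.     1.     0.3   76.7]
 [   1.    -0.     0.     0.1]
 [   0.     0.3   -1.  -169.5]
 [   0.     0.     0.     1. ]]
```

Call:
drive_tool(translation=[[0,0,0],[0,0,0],[0,0,1],[0,0,1],[0,0,0.9],[0,0,0],[0,0,0]], dr=[[0,0,0],[0,0,0],[0,0,0],[0,0,0],[0,0,0],[0,0,0],[0,0,0]], jaw=[60,60,60,60,60,60,60])

```text
time: 6.75
tcp_pos: [542.3, -10.3, 158.3]
tcp_rot: [3.141, 0.278, -3.094]
contact_force: [-0.1, -0.7, -0.1]
width: 50.8
finger_force: 0.0
```

Call:
drive_tool(translation=[[0,0,0],[0,0,0],[0,0,0],[0,0,0]], dr=[[0,0,0],[0,0,0],[0,0,0],[0,0,0]], jaw=[30,30,30,30], force=30)

```text
time: 7.15
tcp_pos: [542.7, -10.5, 159.3]
tcp_rot: [-3.141, 0.28, -3.093]
contact_force: [-0.4, -2.6, 0.9]
width: 34.2
finger_force: 29.9
```

```bash
python3 - <<'E'
from h import *
toolgo([534.2,-11,187.4],tilt(-.28)); print(ctrl.grip_depth, get_obs()['finger_force'])
c=cam('wrist'); save('w4.png',cv2.resize(c['img'][100:350,100:400],(720,600)))
E
```

```text
tcp [542.7 -10.5 159.3] rpy [-3.141  0.28  -3.093] t 7.15 F [-0.4 -2.6  0.9] w 34.2
rotvec deg [-0.1   0.01 -0.27] shift cm (tool now) [ 0.04 -0.01 -2.93]
18.700000000000003 29.86221492290497
```

View pics/w4.png

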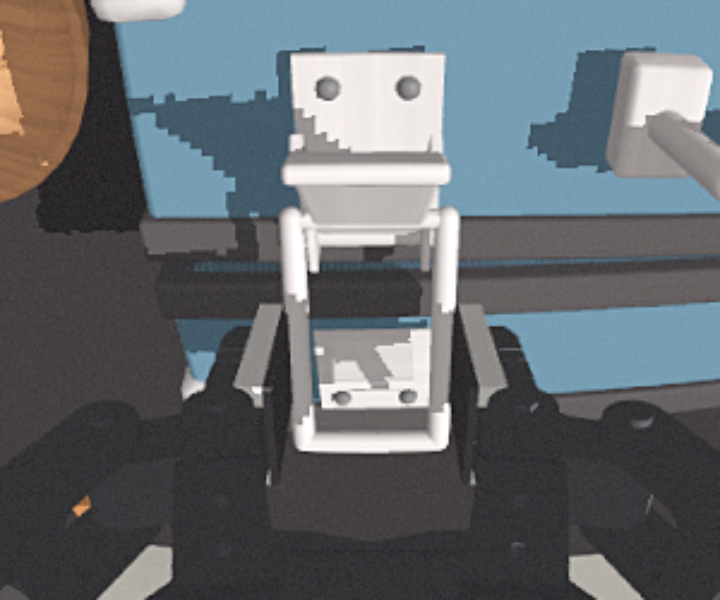

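Call:
drive_tool(translation=[[-0.28,0,-0.1],[-0.28,0,-0.05],[-0.3,0,0.05],[-0.33,0,0.08],[0,0,0],[0,0,0]], dr=[[0,0,0],[0,0,0],[0,0,0],[0,0,0],[0,0,0],[0,0,0]], jaw=[30,30,30,30,30,30])

```text
time: 7.8
tcp_pos: [554.1, -9.9, 162.7]
tcp_rot: [-3.141, 0.28, -3.093]
contact_force: [-1.7, -2.3, 1.1]
width: 34.4
finger_force: 30.1
```

```bash
cat >> h.py <<'E'
def look():
    o=get_obs(); c=cam('wrist'); W=wcloud(c,o); v=W.reshape(-1,3); v=v[~np.isnan(v[:,0])]
    A=R.from_euler('z',CY); L=A.inv().apply(v-[513,-12,170]) # case axes, origin nominal pivot on top face
    for nm,lo,hi in [('mid',-9,9),('side',13.5,17.5)]:
        s=L[(abs(L[:,1])>lo if lo>0 else True)&(abs(L[:,1])<hi)&(L[:,2]>3)&(L[:,2]<75)&(L[:,0]>-70)&(L[:,0]<75)]
        for x in range(-66,75,4):
            q=s[(s[:,0]>=x)&(s[:,0]<x+4)]
            if len(q)>2: print(nm,x+2,len(q),np.round(np.percentile(q[:,2],[5,50,95]),1))
    print('F',np.round(o['contact_force'],1),'w',o['width'],o['finger_force'])
    return c
E
python3 - <<'E'
from h import *
toolgo([542.7,-10.5,159.3],tilt(-.28)); c=look()
save('w5.png',cv2.resize(c['img'][100:350,100:400],(720,600)))
for l in ['keeper_lip','lever_pivot','lever_end','loop_bar']:
    print(l,[(np.round(x['at'],1),round(x['p'],2)) for x in spot_point(l,'wrist')[:1]])
E
```

```text
tcp [554.1  -9.9 162.7] rpy [-3.141  0.28  -3.093] t 7.8 F [-1.7 -2.3  1.1] w 34.4
rotvec deg [-0.09  0.01 -0.27] shift cm (tool now) [ 1.19 -0.01  0.01]
mid -40 3 [3.1 3.5 3.5]
mid -36 18 [3.  3.3 4.3]
mid -32 95 [3.1 3.8 4.7]
mid -28 4 [3.2 3.2 3.2]
mid -24 3 [3.  3.2 3.4]
mid -20 6 [3.  3.2 3.4]
mid -12 5 [3.  3.2 3.4]
mid -4 239 [4.4 6.9 9.1]
mid 0 1089 [ 8.5 18.2 27.2]
mid 4 1900 [27.3 40.3 51.6]
mid 8 1554 [50.2 59.  64.8]
mid 12 594 [64.4 66.9 68.4]
mid 16 5 [67.3 67.5 67.6]
side -32 3 [3.1 3.2 3.4]
side 0 117 [17.5 19.5 20.8]
side 4 129 [19.5 20.9 22.1]
side 8 172 [20.9 22.2 71.1]
side 12 121 [21.9 23.1 50.8]
side 16 206 [22.9 24.7 53.5]
side 20 240 [24.2 28.4 53.6]
side 24 216 [25.3 29.6 53.1]
side 28 209 [26.6 34.3 56.5]
side 32 180 [27.6 38.8 57.9]
side 36 138 [28.4 36.6 54.7]
side 40 70 [29.5 30.7 40.4]
side 44 47 [30.5 31.4 32.6]
side 48 36 [31.2 32.2 33.3]
side 52 33 [32.4 33.3 34.5]
side 56 9 [33.1 33.5 34.8]
F [-1.7 -2.3  1.1] w 34.35400233449784 30.059807896614075
keeper_lip []
lever_pivot [(array([510.7, -13.1, 176.5]), 0.56)]
lever_end [(array([522.4,  -8.3, 225.7]), 0.78)]
loop_bar []
```

View pics/w5.png

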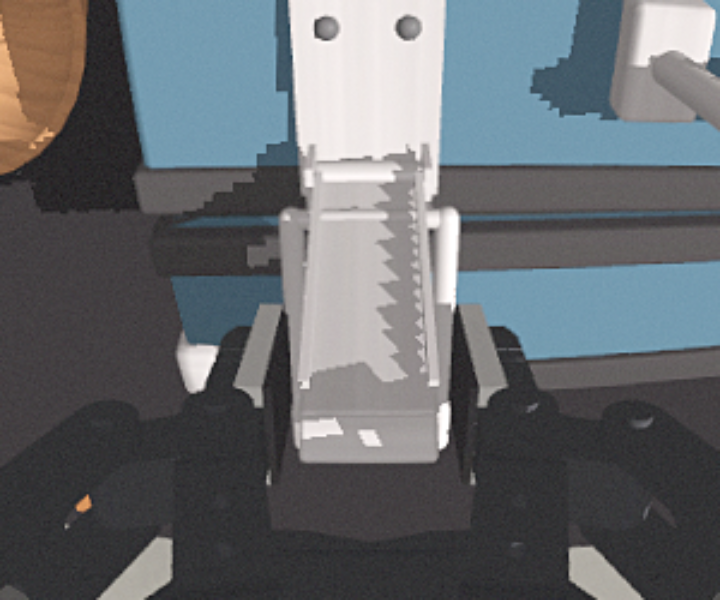

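Call:
drive_tool(translation=[[0.32,0,0.25],[0.32,0,0.25],[0.32,0,0.25],[0.32,0,0.25],[0.32,0,0.25],[0,0,0]], dr=[[0,5,0],[0,5,0],[0,5,0],[0,5,0],[0,5,0],[0,0,0]], jaw=[30,30,30,30,30,30])

```text
time: 8.65
tcp_pos: [541.3, -10.5, 147.3]
tcp_rot: [-3.141, -0.157, -3.093]
contact_force: [2.0, -1.5, 2.7]
width: 34.5
finger_force: 30.2
```

```bash
python3 - <<'E'
from h import *
toolgo([542.7,-10.5,159.3],tilt(.28)); c=look()
save('w6.png',cv2.resize(c['img'][100:350,100:400],(720,600)))
E
```

```text
tcp [541.3 -10.5 147.3] rpy [-3.141 -0.157 -3.093] t 8.65 F [ 2.  -1.5  2.7] w 34.5
rotvec deg [ 0.04  7.04 -0.26] shift cm (tool now) [ 0.05 -0.01 -1.2 ]
mid -36 11 [3.  3.1 4. ]
mid -32 79 [3.1 3.9 5. ]
mid -28 15 [3.  3.2 4.1]
mid -24 4 [3.1 3.2 3.6]
mid -20 3 [3.3 3.3 3.3]
mid -16 5 [3.  3.1 3.2]
mid -12 3 [3.  3.1 3.7]
mid -8 4 [3.1 3.3 3.6]
mid -4 128 [5.6 7.3 8.7]
mid 0 411 [ 7.8 11.7 18.5]
mid 4 521 [18.8 24.1 29.8]
mid 8 720 [30.7 37.  42.8]
mid 12 992 [43.6 50.7 56.5]
mid 16 915 [56.7 60.9 63.8]
mid 20 699 [63.2 65.  66.5]
mid 24 41 [63.9 65.  65.6]
mid 56 244 [ 6.5  8.8 10.3]
mid 60 34 [ 8.6  9.4 10.1]
side 0 22 [17.8 18.8 19.5]
side 4 142 [18.5 19.6 20.8]
side 8 127 [17.8 19.1 20.3]
side 12 127 [17.4 18.3 19.4]
side 16 103 [16.4 17.4 18.6]
side 20 77 [15.8 16.6 17.7]
side 24 75 [15.1 16.5 26.2]
side 28 336 [14.9 42.6 74.6]
side 32 195 [14.  31.2 62.9]
side 36 157 [13.  28.9 42.7]
side 40 132 [12.5 31.3 41.7]
side 44 118 [15.6 30.1 40.4]
side 48 131 [10.1 21.4 40.7]
side 52 81 [ 9.4 10.5 11.4]
side 56 80 [ 8.7  9.8 10.5]
side 60 20 [ 7.8  8.9 10.1]
F [ 2.  -1.5  2.7] w 34.459230298802154 30.162698328495026
```

View pics/w6.png

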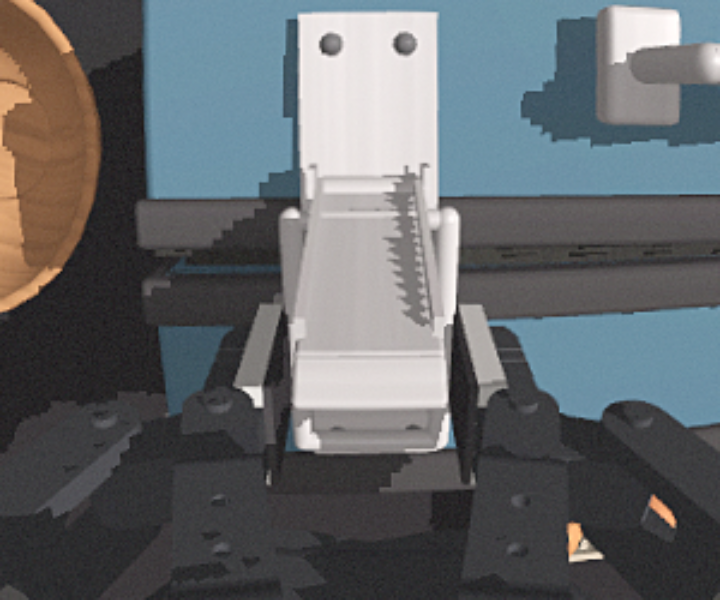

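Call:
drive_tool(translation=[[0.32,0,0.25],[0,0,0],[0.19,0,0.05],[0.19,0,0.05],[0.19,0,0.05],[0,0,0]], dr=[[0,5,0],[0,0,0],[0,0,0],[0,0,0],[0,0,0],[0,0,0]], jaw=[30,30,30,30,30,30])

```text
time: 9.3
tcp_pos: [529.4, -11.0, 146.3]
tcp_rot: [-3.142, -0.243, -3.094]
contact_force: [3.2, -3.5, -2.4]
width: 34.6
finger_force: 30.3
```

```bash
python3 - <<'E'
from h import *
toolgo([542.7,-10.5,159.3],tilt(.28)); c=look()
E
```

```text
tcp [529.4 -11.  146.3] rpy [-3.142 -0.243 -3.094] t 9.3 F [ 3.2 -3.5 -2.4] w 34.6
rotvec deg [ 0.07  2.1  -0.28] shift cm (tool now) [-0.97 -0.01 -1.58]
mid -36 13 [3.  3.2 3.7]
mid -32 78 [3.1 3.9 4.8]
mid -28 6 [3.  3.1 3.1]
mid -24 53 [59.1 62.3 63.6]
mid -20 690 [55.4 65.7 66.9]
mid -16 530 [44.8 49.8 54.3]
mid -12 377 [34.9 39.7 43.8]
mid -8 303 [25.  29.7 34. ]
mid -4 232 [15.1 19.9 23.9]
mid 0 243 [ 7.7  9.3 13.9]
mid 4 74 [3.4 7.1 8.5]
mid 32 4 [74.4 74.8 74.9]
mid 40 256 [3.2 5.3 7.9]
mid 44 301 [ 7.  10.2 11.7]
mid 48 105 [ 5.8  6.9 10.7]
mid 52 25 [4.9 5.6 6.5]
mid 60 17 [3.1 3.4 4.2]
side -8 38 [17.3 18.6 19.5]
side -4 138 [18.3 19.4 20.4]
side 0 128 [17.3 18.4 19.6]
side 4 128 [16.  17.5 18.7]
side 8 122 [15.4 16.4 18.1]
side 12 115 [14.5 15.5 16.5]
side 16 131 [13.4 14.7 18.4]
side 20 204 [12.7 14.4 37.8]
side 24 478 [12.2 42.5 74.5]
side 28 236 [10.9 19.3 41.4]
side 32 227 [ 9.8 15.8 39.1]
side 36 206 [ 8.9 15.3 38.1]
side 40 174 [ 7.8  9.8 38.1]
side 44 103 [ 6.6  7.7 37.4]
side 48 78 [5.8 6.7 8. ]
side 52 7 [5.2 5.6 6.6]
F [ 3.2 -3.5 -2.4] w 34.60824274361186 30.261028110980988
```

Call:
drive_tool(translation=[[0.16,0,0.12],[0.15,0,0.05],[0.1,0,0.03],[0,0,0],[0,0,0]], dr=[[0,2.5,0],[0,0,0],[0,0,0],[0,0,0],[0,0,0]], jaw=[30,30,30,30,30])

```text
time: 9.85
tcp_pos: [527.1, -11.1, 145.5]
tcp_rot: [-3.142, -0.283, -3.094]
contact_force: [5.7, -3.5, -3.0]
width: 34.6
finger_force: 32.2
```

```bash
python3 - <<'E'
from h import *
toolgo([542.7,-10.5,159.3],tilt(.28)); c=look()
E
```

```text
tcp [527.1 -11.1 145.5] rpy [-3.142 -0.283 -3.094] t 9.85 F [ 5.7 -3.5 -3. ] w 34.6
rotvec deg [ 0.08 -0.15 -0.28] shift cm (tool now) [-1.12 -0.01 -1.76]
mid -28 6 [62.2 63.  63.2]
mid -24 797 [54.8 63.9 65.3]
mid -20 591 [46.5 50.5 54. ]
mid -16 489 [38.2 42.2 46. ]
mid -12 394 [30.  33.7 37.6]
mid -8 344 [21.1 25.4 29.2]
mid -4 261 [12.8 18.  20.3]
mid 0 250 [ 7.8  9.1 12.6]
mid 4 76 [6.  7.7 8.8]
mid 32 36 [73.8 74.6 74.9]
mid 36 5 [ 3.4 73.7 74.7]
mid 40 275 [3.3 5.5 8.7]
mid 44 281 [ 8.  10.1 11.6]
mid 48 50 [ 3.9  5.  10.2]
mid 56 4 [3.4 3.6 3.9]
mid 60 18 [3.  3.3 4.5]
side -8 67 [17.4 18.8 19.7]
side -4 138 [17.5 18.8 20. ]
side 0 130 [16.6 17.7 19. ]
side 4 119 [15.3 16.7 17.9]
side 8 121 [14.4 15.4 16.4]
side 12 118 [13.1 14.4 15.7]
side 16 136 [12.3 13.6 20.6]
side 20 208 [11.5 13.2 35.8]
side 24 482 [10.9 41.4 74.2]
side 28 298 [ 9.4 25.1 74.3]
side 32 229 [ 8.1 13.2 38.4]
side 36 212 [ 7.1 13.9 37.1]
side 40 160 [ 5.7  7.6 35.9]
side 44 103 [ 4.8  6.  35.2]
side 48 61 [3.9 5.  6.1]
F [ 5.7 -3.5 -3. ] w 34.590004101246706 32.19858749303967
```

Call:
drive_tool(translation=[[0.1,0,0.03],[0,0,0],[0,0,0],[0,0,0],[0,0,0]], dr=[[0,0,0],[0,0,0],[0,0,0],[0,0,0],[0,0,0]], jaw=[30,30,60,60,60])

```text
time: 10.4
tcp_pos: [523.3, -10.6, 145.5]
tcp_rot: [3.14, -0.29, -3.093]
contact_force: [0.3, -0.5, -0.5]
width: 51.4
finger_force: 0.0
```

Call:
drive_tool(translation=[[0,0,-1.5],[0,0,-2.5],[0,0,-3],[0,0,-2],[0,0,0],[0,0,0],[0,0,0]], dr=[[0,0,0],[0,0,0],[0,0,0],[0,0,0],[0,-8,0],[0,-8,0],[0,0,0]], jaw=[60,60,60,60,0,0,0])

```text
time: 11.1
tcp_pos: [545.0, -9.5, 232.2]
tcp_rot: [3.141, -0.011, -3.094]
contact_force: [-0.6, 0.7, 0.4]
width: 7.7
finger_force: 0.0
```

```bash
python3 - <<'E'
from h import *
toolgo([542.7,-10.5,159.3],tilt(0)); c=look()
E
```

```text
tcp [545.   -9.5 232.2] rpy [ 3.141 -0.011 -3.094] t 11.1 F [-0.6  0.7  0.4] w 7.7
rotvec deg [ 0.06 -0.61 -0.3 ] shift cm (tool now) [ 0.16 -0.09  7.29]
mid -40 4 [3.  3.  3.1]
mid -36 6 [3.  3.2 4. ]
mid -32 43 [3.1 3.7 4.5]
mid -28 161 [59.2 63.  64.4]
mid -24 124 [48.9 52.3 64. ]
mid -20 142 [42.1 45.5 48.8]
mid -16 110 [35.4 38.5 41.2]
mid -12 108 [28.  31.2 34.5]
mid -8 96 [20.5 23.7 26.8]
mid -4 95 [12.1 17.5 19.5]
mid 0 97 [ 7.5  9.  10.7]
mid 4 27 [3.1 7.6 8.3]
mid 40 101 [3.3 5.2 7.1]
mid 44 152 [ 6.6  9.9 11.7]
mid 48 11 [ 9.8 10.  10.5]
mid 60 8 [3.2 3.8 4.3]
side -8 44 [16.6 18.4 19.6]
side -4 57 [17.2 18.4 19.6]
side 0 58 [16.1 17.4 18.4]
side 4 49 [14.8 16.4 17.3]
side 8 50 [14.6 15.4 17. ]
side 12 52 [13.  14.2 15.8]
side 16 49 [12.  13.2 14.5]
side 20 46 [10.9 12.2 13.4]
side 24 46 [ 9.7 11.2 12.2]
side 28 44 [ 8.9 10.2 11.6]
side 32 44 [ 7.7  9.2 10.1]
side 36 43 [6.8 7.8 9.3]
side 40 39 [6.  7.1 8.2]
side 44 43 [4.6 5.7 7.1]
side 48 31 [3.7 5.1 6.1]
F [-0.6  0.7  0.4] w 7.675301690598314 0.0
```

```bash
cat > plan.py <<'E'
from h import *
def pose(th,t,off=30.,pen=0.):
    s=11. if th>t+1e-6 else 0.; r=50. if s else 39.
    n=np.array([np.sin(th),np.cos(th)])
    K=r*np.array([-np.cos(th),np.sin(th)])+(2.5-pen)*n
    C=K-s*np.array([-np.cos(t),np.sin(t)])
    T=C+off*np.array([-np.sin(t),-np.cos(t)])
    p=R.from_euler('z',CY).apply([T[0],0,T[1]])+[513,-12,175]
    return p,R.from_euler('xyz',tilt(t))
def rows(seq,first=None):
    o=get_obs(); p,A=(np.array(o['tcp_pos']),R.from_euler('xyz',o['tcp_rot'])) if first is None else pose(*first)
    for q in seq:
        P,B=pose(*q); print(q,np.round(P,1),'tr',np.round(A.inv().apply(P-p)/10,2),'dr',np.round((A.inv()*B).as_rotvec(degrees=True),1)); p,A=P,B
if __name__=='__main__':
    rows([(1.3,.5),(1.15,.5),(1.0,.5),(.85,.5),(.7,.5),(.501,.5),(.35,.35),(.2,.2),(.1,.1),(0,0)])
E
python3 plan.py
```

```text
(1.3, 0.5) [497.3 -12.8 192.2] tr [ 4.96 -0.08  4.07] dr [ 0.1 28.1 -0.3]
(1.15, 0.5) [490.2 -13.2 190.1] tr [0.52 0.   0.54] dr [0. 0. 0.]
(1.0, 0.5) [483.4 -13.6 186.8] tr [ 0.44 -0.    0.61] dr [0. 0. 0.]
(0.85, 0.5) [477.2 -13.9 182.6] tr [0.34 0.   0.67] dr [0. 0. 0.]
(0.7, 0.5) [471.7 -14.2 177.5] tr [0.24 0.   0.71] dr [0. 0. 0.]
(0.501, 0.5) [465.7 -14.5 169.6] tr [0.15 0.   0.98] dr [0. 0. 0.]
(0.35, 0.35) [467.  -14.4 162.5] tr [-0.45  0.    0.56] dr [-0.  -8.6  0. ]
(0.2, 0.2) [469.4 -14.3 155.8] tr [-0.45 -0.    0.55] dr [-0.  -8.6 -0. ]
(0.1, 0.1) [471.5 -14.2 151.5] tr [-0.29  0.    0.38] dr [ 0.  -5.7 -0. ]
(0, 0) [474.1 -14.1 147.5] tr [-0.29 -0.    0.38] dr [-0.  -5.7 -0. ]
```

Call:
drive_tool(translation=[[0,0,0],[0,0,0],[0,0,0],[0,0,0],[0.6,0,1.5],[0.6,0,1.5],[0.6,-0.1,1.5],[0.5,0,1.3]], dr=[[0,7,0],[0,7,0],[0,7,0],[0,7,0],[0,0,0],[0,0,0],[0,0,0],[0,0,0]], jaw=[0,0,0,0,0,0,0,0])

```text
time: 11.95
tcp_pos: [502.5, -13.1, 190.6]
tcp_rot: [3.141, -0.5, -3.093]
contact_force: [-0.3, -0.9, 0.5]
width: -0.2
finger_force: 0.0
```

```bash
python3 plan.py | head -3; python3 - <<'E'
from h import *
c=look(); save('w7.png',cv2.resize(c['img'],(768,576)))
E
```

```text
(1.3, 0.5) [497.3 -12.8 192.2] tr [0.53 0.05 0.1 ] dr [ 0.2  0.  -0.2]
(1.15, 0.5) [490.2 -13.2 190.1] tr [0.52 0.   0.54] dr [0. 0. 0.]
(1.0, 0.5) [483.4 -13.6 186.8] tr [ 0.44 -0.    0.61] dr [0. 0. 0.]
mid -28 131 [62.5 63.5 64.3]
mid -24 430 [50.4 54.8 63.7]
mid -20 299 [42.7 46.6 49.7]
mid -16 279 [35.  38.7 42.4]
mid -12 238 [27.3 31.2 34.5]
mid -8 185 [19.8 24.1 27.3]
mid -4 143 [16.9 56.  58.4]
mid 0 246 [54.2 61.6 65.6]
mid 4 309 [58.5 68.3 72.4]
mid 8 167 [64.9 72.2 74.8]
mid 12 41 [71.6 73.6 74.8]
mid 24 9 [74.  74.8 74.9]
mid 28 48 [72.  73.5 74.7]
mid 32 7 [71.4 71.8 72.8]
mid 44 29 [ 9.8 10.4 11.4]
mid 48 24 [ 3.7  4.7 10.8]
side -8 54 [17.2 18.7 19.8]
side -4 74 [17.  18.4 19.7]
side 0 53 [16.5 17.5 18.6]
side 4 14 [15.8 60.1 63.4]
side 8 12 [64.9 69.  71. ]
side 12 9 [71.7 73.3 74.8]
F [-0.3 -0.9  0.5] w -0.15486566042065802 0.0
```

View pics/w7.png

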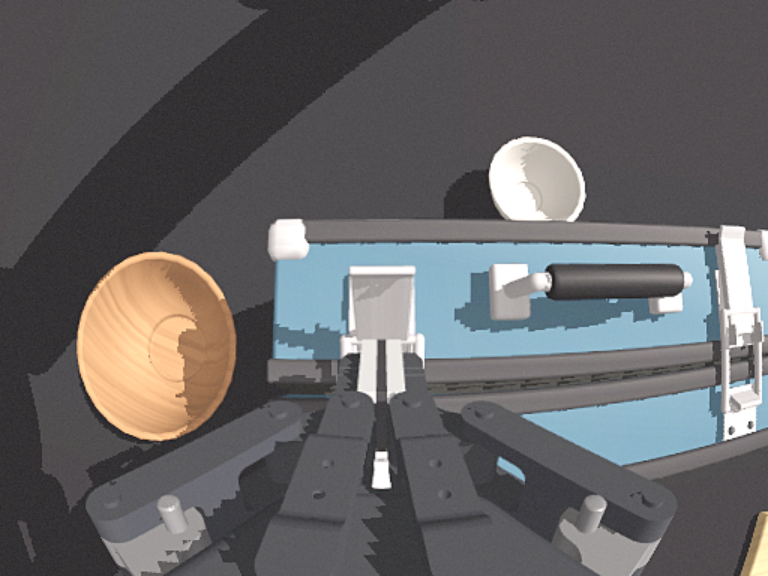

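Call:
drive_tool(translation=[[0.5,0.05,0.3],[0.26,0,0.27],[0.26,0,0.27],[0.22,0,0.3],[0.22,0,0.3],[0.17,0,0.33],[0.17,0,0.33],[0,0,0]], dr=[[0,0,0],[0,0,0],[0,0,0],[0,0,0],[0,0,0],[0,0,0],[0,0,0],[0,0,0]], jaw=[0,0,0,0,0,0,0,0])

```text
time: 12.8
tcp_pos: [475.9, -14.0, 181.8]
tcp_rot: [3.141, -0.498, -3.094]
contact_force: [0.2, 0.1, 0.6]
width: 0.1
finger_force: 0.1
```

```bash
python3 - <<'E'
from plan import *
rows([(.85,.5),(.7,.5),(.501,.5)]); look()
E
```

```text
(0.85, 0.5) [477.2 -13.9 182.6] tr [-0.08  0.   -0.13] dr [ 0.1  0.1 -0.2]
(0.7, 0.5) [471.7 -14.2 177.5] tr [0.24 0.   0.71] dr [0. 0. 0.]
(0.501, 0.5) [465.7 -14.5 169.6] tr [0.15 0.   0.98] dr [0. 0. 0.]
mid -44 37 [52.3 53.7 54.3]
mid -40 359 [47.9 53.4 55. ]
mid -36 282 [43.4 45.5 47.5]
mid -32 250 [39.5 42.2 46.2]
mid -28 257 [37.1 49.6 54.1]
mid -24 311 [47.4 56.9 61.4]
mid -20 348 [54.9 64.2 68.7]
mid -16 349 [62.4 71.7 74.1]
mid -12 92 [70.8 72.3 74.3]
mid -8 56 [68.8 69.9 71.1]
mid -4 61 [66.5 67.7 69.2]
mid 0 58 [63.8 65.7 74.1]
mid 4 61 [63.3 72.9 74.9]
mid 8 25 [71.7 73.7 74.9]
mid 12 3 [74.1 74.3 74.4]
side -16 11 [61.5 64.  67.4]
side -12 3 [73.3 73.5 74.5]
F [0.2 0.1 0.6] w 0.14427363342030725 0.12956626480445266
```

```bash
python3 - <<'E'
from h import *
for n in ('top','scene'):
    c=cam(n); P=cloud(c); L=R.from_euler('z',-CY).apply((P-[513,-12,170]).reshape(-1,3)).reshape(P.shape)
    for l in ('loop_bar','keeper_lip'): print(n,l,[(np.round(x['at'],1),round(x['p'],2)) for x in spot_point(l,n)[:2]])
    m=(abs(L[...,1])<25)&(L[...,0]>15)&(L[...,0]<70)&(c['depth']>0)
    for x in range(16,70,4):
        q=L[m&(L[...,0]>=x)&(L[...,0]<x+4)]; s=q[abs(abs(q[:,1])-15.5)<2.5]
        if len(q): print(x+2,np.round(np.percentile(q[:,2],[50,95]),1), np.round(np.percentile(s[:,2],[10,50,90]),1) if len(s) else '',len(s))
    if n=='top':
        u,v=proj(c,[540,-10,180]); u,v=int(u),int(v); save('t2.png',cv2.resize(c['img'][v-50:v+50,u-65:u+65],(780,600),interpolation=cv2.INTER_CUBIC))
E
```

```text
top loop_bar []
top keeper_lip []
46 [235.8 238.2] [230.6 234.5 236.4] 14
50 [238.4 244.6] [233.5 236.3 240.5] 24
54 [245.  251.9] [237.1 241.7 246.4] 31
58 [252.3 259.7] [243.7 249.  253.4] 29
62 [259.5 267.3] [250.6 256.5 261.4] 29
66 [267.2 274.4] [259.4 264.  268.8] 34
70 [272.5 278.4] [263.2 269.  272.2] 14
scene loop_bar []
scene keeper_lip []
18 [135.4 170.1] [136.  138.1 138.4] 4
22 [141.6 169. ]  0
30 [-2.3 -2.3]  0
34 [0.4 2.2]  0
38 [2.6 5.7]  0
42 [ 7.4 11.1] [7.8 7.8 7.8] 1
46 [3.9 9.1] [3.9 3.9 3.9] 1
50 [3.  4.3] [1.6 2.2 2.8] 2
66 [1.5 1.8]  0
70 [0.1 1.2] [0.1 0.1 0.1] 1
```

View pics/t2.png

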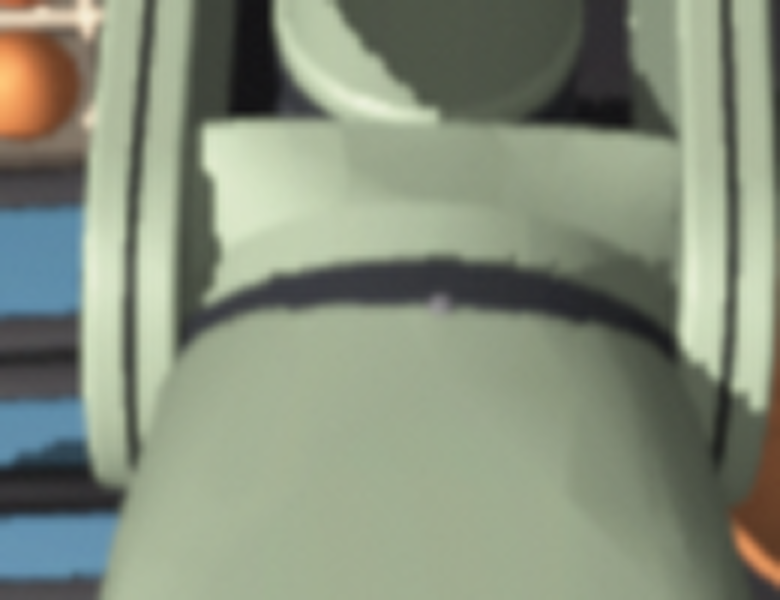

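Call:
drive_tool(translation=[[0.12,0,0.3],[0.12,0,0.3],[0.08,0,0.33],[0.07,0,0.33],[0,0,0]], dr=[[0,0,0],[0,0,0],[0,0,0],[0,0,0],[0,0,0]], jaw=[0,0,0,0,0])

```text
time: 13.65
tcp_pos: [466.3, -14.5, 172.4]
tcp_rot: [3.141, -0.498, -3.094]
contact_force: [2.0, -0.6, 1.2]
width: 0.0
finger_force: 0.6
```

```bash
cat >> h.py <<'E'
def scn():
    c=cam('scene'); P=cloud(c); L=R.from_euler('z',-CY).apply((P-[513,-12,170]).reshape(-1,3)).reshape(P.shape)
    for l in ('loop_bar','keeper_lip'): print(l,[(np.round(x['at'],1),round(x['p'],2)) for x in spot_point(l,'scene')[:2]])
    m=(abs(L[...,1])<20)&(L[...,0]>15)&(L[...,0]<70)&(c['depth']>0)&(L[...,2]<40)
    for x in range(16,70,4):
        q=L[m&(L[...,0]>=x)&(L[...,0]<x+4)]
        if len(q): print(x+2,len(q),np.round(np.percentile(q[:,2],[5,50,95]),1),end=' | ')
    print()
E
python3 - <<'E'
from plan import *
scn(); rows([(.501,.5),(.35,.35),(.2,.2)]); look()
E
```

```text
loop_bar []
keeper_lip [(array([558. , -11.4, 180.6]), 0.97)]
18 3 [-3.8  0.4  1.6] | 22 6 [-2.1 -0.4  0.5] | 26 5 [-0.9  0.5  4.5] | 30 6 [-3.9  3.3  9.1] | 34 4 [-3.5  2.9  7. ] | 58 1 [-4.6 -4.6 -4.6] | 62 2 [-1.1 -0.5  0.2] | 66 4 [-1.5 -0.1  1.7] | 70 4 [-0.7  0.9  1.9] | 
(0.501, 0.5) [465.7 -14.5 169.6] tr [-0.08 -0.    0.31] dr [ 0.1  0.1 -0.2]
(0.35, 0.35) [467.  -14.4 162.5] tr [-0.45  0.    0.56] dr [-0.  -8.6  0. ]
(0.2, 0.2) [469.4 -14.3 155.8] tr [-0.45 -0.    0.55] dr [-0.  -8.6 -0. ]
mid -56 8 [38.8 39.6 39.9]
mid -52 306 [38.2 40.6 41.9]
mid -48 280 [34.  35.4 38. ]
mid -44 276 [31.5 32.9 34.5]
mid -40 243 [29.5 35.7 40. ]
mid -36 263 [29.3 43.4 47.5]
mid -32 321 [41.3 50.7 54.7]
mid -28 379 [47.8 57.7 62.6]
mid -24 493 [55.9 66.  73.9]
mid -20 292 [61.7 73.2 74.9]
mid -16 107 [58.8 61.7 73.9]
mid -12 130 [57.  67.  70.6]
mid -8 147 [54.9 66.1 69.2]
mid -4 121 [55.2 66.2 67.9]
mid 0 89 [63.1 69.1 72. ]
side -28 6 [49.4 52.9 54.1]
side -24 13 [53.8 58.8 72.6]
side -20 60 [65.3 67.7 73.9]
side -16 72 [68.6 71.4 74.3]
F [ 1.4 -0.2  1.6] w -0.06796982665098651 0.606093943642918
```

Call:
drive_tool(translation=[[-0.08,0,0.31],[-0.22,0,0.28],[-0.22,0,0.28],[-0.22,0,0.28],[-0.22,0,0.28],[-0.15,0,0.19],[-0.15,0,0.19],[0,0,0]], dr=[[0,0,0],[0,-4.3,0],[0,-4.3,0],[0,-4.3,0],[0,-4.3,0],[0,-2.9,0],[0,-2.9,0],[0,0,0]], jaw=[0,0,0,0,0,0,0,0])

```text
time: 14.65
tcp_pos: [470.4, -14.2, 151.7]
tcp_rot: [3.141, -0.097, -3.094]
contact_force: [-0.2, -0.2, -0.7]
width: 0.3
finger_force: 0.0
```

```bash
python3 - <<'E'
from plan import *
rows([(.1,.1),(0,0)]); look()
E
```

```text
(0.1, 0.1) [471.5 -14.2 151.5] tr [-0.11 -0.01  0.01] dr [ 0.   0.2 -0.3]
(0, 0) [474.1 -14.1 147.5] tr [-0.29 -0.    0.38] dr [-0.  -5.7 -0. ]
mid -64 191 [ 9.9 11.7 12.7]
mid -60 216 [ 9.4 10.7 12. ]
mid -56 221 [7.9 8.9 9.7]
mid -52 262 [ 7.7  8.7 15.3]
mid -48 1845 [ 8.6 42.2 62.8]
mid -44 871 [15.9 59.6 69.2]
mid -40 141 [45.7 54.9 73.4]
mid -36 141 [45.4 55.  73.4]
mid -32 137 [45.2 55.2 57.6]
mid -28 216 [44.9 56.8 62.6]
mid -24 52 [44.6 56.8 62.3]
mid 0 14 [7.7 8.3 9.1]
side -48 79 [53.6 62.  74.7]
side -44 129 [32.5 59.8 67.4]
side -40 84 [51.1 56.4 60.8]
F [-0.2 -0.2 -0.7] w 0.30141126802914003 0.0
```

Call:
drive_tool(translation=[[-0.15,0,0.19],[-0.14,0,0.19],[0,0,0],[0,0,0]], dr=[[0,-2.8,0],[0,-2.8,0],[0,0,0],[0,0,0]], jaw=[0,0,0,0])

```text
time: 15.1
tcp_pos: [476.1, -14.1, 149.5]
tcp_rot: [-3.141, 0.004, -3.094]
contact_force: [-2.3, -0.4, 10.9]
width: 0.0
finger_force: 5.7
```

Call:
drive_tool(translation=[[0,0,0.05],[0,0,0],[0,0,0],[0,0,-1.5],[0,0,-4],[0,0,-4],[0,0,0]], dr=[[0,0,0],[0,0,0],[0,0,0],[0,0,0],[0,0,0],[0,0,0],[0,0,0]], jaw=[0,0,0,0,0,0,0])

```text
time: 15.8
tcp_pos: [478.4, -14.2, 247.3]
tcp_rot: [-3.141, 0.012, -3.094]
contact_force: [0.8, -0.9, -0.1]
width: 0.1
finger_force: 0.0
```

```bash
python3 - <<'E'
from plan import *
toolgo([0,0,0]); look()
# compare with the fastened latch, same camera
o=get_obs(); c=cam('wrist'); W=wcloud(c,o); L=R.from_euler('z',-CY).apply((W-[513,-12,170]).reshape(-1,3)); L=L[~np.isnan(L[:,0])]
for y0 in (0,210):
    s=L[(abs(L[:,1]-y0)<9)&(L[:,2]<30)]
    for x in range(-70,60,8):
        q=s[(s[:,0]>=x)&(s[:,0]<x+8)]
        if len(q)>2: print(x+4,np.round(np.percentile(q[:,2],[50,90]),1),end=' | ')
    print()
E
```

```text
tcp [478.4 -14.2 247.3] rpy [-3.141  0.012 -3.094] t 15.8 F [ 0.8 -0.9 -0.1] w 0.1
rotvec deg [-0.06  0.67 -0.28] shift cm (tool now) [48.    3.74 24.17]
mid -64 68 [ 8.1  9.6 10.6]
mid -60 102 [7.1 8.5 9.9]
mid -56 94 [5.8 6.9 7.8]
mid -52 109 [5.8 7.  8. ]
mid -48 97 [6.1 7.  7.8]
mid -44 100 [5.7 6.7 7.7]
mid -40 98 [5.7 6.9 7.9]
mid -36 99 [5.9 6.9 8.1]
mid -32 96 [5.7 6.8 7.9]
mid -28 95 [5.9 6.7 8. ]
mid -24 85 [5.7 6.8 7.9]
mid -20 88 [6.1 7.  7.8]
mid -16 85 [5.9 6.8 7.8]
mid -12 85 [6.  7.  8.1]
mid -8 85 [6.  6.9 7.9]
mid -4 93 [6.1 7.1 8.5]
mid 0 82 [7.4 8.6 9.5]
mid 4 9 [4.9 7.1 8.8]
side -16 22 [3.5 6.6 7.7]
side -12 36 [6.2 7.4 8.6]
side -8 39 [5.7 7.3 8.4]
side -4 39 [5.7 7.2 8. ]
side 0 39 [4.9 6.6 8.1]
side 4 33 [5.1 6.3 7.4]
side 8 30 [5.4 6.5 7.2]
side 12 32 [5.3 6.2 7.2]
F [ 0.8 -0.9 -0.1] w 0.09784564760189624 0.0
-66 [-32.6   8.7] | -58 [7.7 9.4] | -50 [6.9 7.6] | -42 [6.9 7.7] | -34 [6.9 7.7] | -26 [6.9 7.6] | -18 [6.9 7.7] | -10 [7.1 7.9] | -2 [7.5 8.9] | 
-66 [-44.6   8.6] | -58 [6.9 8.5] | -50 [6.6 7.4] | -42 [6.6 7.4] | -34 [6.6 7.5] | -26 [6.6 7.4] | -18 [6.7 7.7] | -10 [6.7 7.6] | -2 [6.4 7.2] | 6 [1.1 2.3] | 14 [-0.5  0.4] | 22 [0.1 0.7] | 30 [0.4 1.8] | 38 [ 7.4 10.8] | 46 [1.1 1.9] | 54 [1.1 2.3] | 62 [0.2 1.1] |
```

Call:
drive_tool(translation=[[0,0,-4],[0,0,-3],[-4,0,0],[-4,0,0],[0,0,0],[0,0,0]], dr=[[0,0,0],[0,0,0],[0,0,0],[0,0,0],[0,0,0],[0,0,0]], jaw=[0,0,0,0,0,0])

```text
time: 16.5
tcp_pos: [554.1, -10.2, 309.5]
tcp_rot: [3.141, -0.004, -3.093]
contact_force: [-1.0, -0.9, 0.0]
width: 0.1
finger_force: 0.0
```

```bash
python3 - <<'E'
from h import *
o=get_obs(); c=cam('wrist'); W=wcloud(c,o); L=R.from_euler('z',-CY).apply((W-[513,-12,170]).reshape(-1,3)); L=L[~np.isnan(L[:,0])]
for y0 in (0,210):
  for lo,hi in ((0,9),(13.5,17.5)):
    d=abs(L[:,1]-y0); s=L[(d>=lo)&(d<hi)&(L[:,2]<60)]
    for x in range(-60,70,4):
        q=s[(s[:,0]>=x)&(s[:,0]<x+4)]
        if len(q)>2: print(x+2,np.round(np.percentile(q[:,2],[50,90]),1),end=' | ')
    print()
for l in ['keeper_lip','lever_end','loop_bar','bowl','ramekin','egg_tray']:
    print(l,[(np.round(x['at'],1),round(x['p'],2)) for x in spot_point(l,'wrist')[:1]])
E
```

```text
-58 [7.3 8.3] | -54 [6.8 7.9] | -50 [6.8 7.7] | -46 [6.8 7.7] | -42 [6.9 7.8] | -38 [6.8 7.6] | -34 [6.9 7.8] | -30 [6.6 7.7] | -26 [6.8 7.7] | -22 [6.7 7.8] | -18 [6.8 7.6] | -14 [7.1 8.1] | -10 [6.9 7.7] | -6 [7.  8.1] | -2 [8.1 9. ] | 2 [7.6 8.8] | 6 [1.1 2. ] | 10 [0.2 1.1] | 14 [-2.   0.1] | 18 [-0.9  0.8] | 22 [0.5 1.3] | 26 [0.1 1. ] | 30 [-2.2  0.2] | 34 [0.9 1.9] | 38 [5.5 8.1] | 42 [10.4 11.4] | 46 [1.4 2.1] | 50 [1.1 2.3] | 54 [1.4 2.4] | 58 [1.3 3.1] | 62 [0.7 1.8] | 66 [0.1 1.1] | 70 [0.6 1.6] | 
-58 [0.4 1.4] | -54 [-1.4  0.1] | -50 [-2.8 -1.9] | -46 [-2.8 -1.8] | -42 [-3.  -1.7] | -38 [-1.9  2. ] | -34 [-2.   2.4] | -30 [-2.  2.] | -26 [-2.5  1.8] | -22 [-2.  2.] | -18 [-2.7  2.1] | -14 [6.9 8.2] | -10 [7.5 8.4] | -6 [7.2 8.2] | -2 [6.9 8. ] | 2 [6.8 7.6] | 6 [6.2 7.4] | 10 [6.  6.9] | 14 [6.1 7.1] | 18 [5.9 6.5] | 22 [5.3 6.4] | 26 [5.8 6.6] | 30 [5.3 6.1] | 34 [5.1 6. ] | 38 [4.7 5.8] | 42 [5.1 6.1] | 46 [-0.1  2.7] | 50 [-2.1  1. ] | 54 [-2.1  1.7] | 58 [-2.2  1.5] | 62 [-1.8  0.4] | 66 [0.3 1.1] | 70 [0.3 1.4] | 
-58 [6.9 8. ] | -54 [6.5 7.3] | -50 [6.5 7.2] | -46 
[... 558 characters left out ...]
38 [-2.1  1.7] | -34 [-2.6  2.4] | -30 [0.3 2.3] | -26 [-2.3  1.4] | -22 [-0.1  1.5] | -18 [0.9 3.7] | -14 [6.  7.8] | -10 [5.7 7.4] | -6 [6.5 8.2] | -2 [4.6 7.4] | 2 [6.  8.6] | 6 [6.  7.1] | 10 [5.8 7.1] | 14 [4.8 6.8] | 18 [4.9 6.4] | 22 [5.1 6.3] | 26 [5.  6.5] | 30 [3.8 5.9] | 34 [4.4 5.7] | 38 [4.3 5.6] | 42 [4.4 5.9] | 46 [-2.2  1.3] | 50 [-1.5  1.8] | 54 [-1.3  1.2] | 58 [-2.3  1.1] | 62 [-0.2  0.9] | 66 [-0.2  0.5] | 70 [-0.1  0.3] | 
keeper_lip [(array([553. ,  -8.9, 177.9]), 0.57)]
lever_end [(array([462.7, -13.8, 177.7]), 0.73)]
loop_bar []
bowl [(array([ 518.9, -194.6,    1.7]), 0.66)]
ramekin [(array([361.1, 112.2,  -0.5]), 0.97)]
egg_tray [(array([663.9, 132.1,  -6.9]), 0.92)]
```

The undone latch now has the same profile as the fastened one. Its lip has been pulled back to x ≈ 42, the lever is flat, and nothing around the case has moved.

```bash
python3 -c "
from h import *
print(ctrl.close_job())"
```

```text
the job is handed in; nothing more can be done
None
```

The latch is hooked, drawn tight and its lever pressed flat, matching the fastened one in the last depth check; the bowl, ramekin and eggs stayed put, and I've handed the job in (no verdict was returned).

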